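# Back the indexing wheel off by one notch

### The job

The ring clamped on the indexing fixture has gone one notch too far. With closed fingertips, and without gripping anything, tip the pawl's thumb bar outward so that the pawl lifts out of the teeth and stays tipped back, push the wheel backward (clockwise seen from above) by one notch by one of its upright pins, then tip the pawl back in so that it lies fully down in the next gap. Push gently, and leave the ball stand, the V-block and the ring gauge where they are.

Things in the scene. Friction and masses are not known exactly. Their poses are not given: they have to be found in the camera images.
- fixture: Indexing fixture, fixed to the table: aluminium base plate 200 (x) by 270 (y) by 12 mm with a horizontal ratchet wheel and, on its +y side, a pawl between two cheeks. Origin: on the table surface, on the wheel's axis; z up, +y points from that axis to the pawl ('outward'). Place varies; it is turned up to 0.45 rad either way.
- wheel (a joint): Wheel angle, rad, about its vertical axis; negative is backward (clockwise from above). One notch (of 8) is 0.785. 0: pawl nose mid-gap; it has about 0.13 play each way, and the wheel starts between -0.1 and 0.08. The next gap backward has its middle at -0.785. Pawl down: no turning back beyond the play. Pawl tipped back: turns with about 3.5 N at a pin and stops where left.
- pawl (a joint): Tilt of the pawl, rad: 0 fully down in the teeth (start), 1.1 tipped back on its stop. A bell crank: its thumb bar goes outward as its nose rises. About 1 N at the bar moves it; over centre: beyond 0.9 it falls back and stays, below 0.7 it falls into the teeth. Pivot along the fixture's x, 128 mm out (+y) from the wheel's axis, 66 mm above the table.
- thumb_bar (a point): Centre of the thumb bar: round, 12 mm thick, 44 mm long along fixture x, on a stalk 48 mm from the pivot; pushed level, outward or inward. Pawl down: 112 mm out from the wheel's axis, 111 mm above the table; tipped back: 161 mm out, 101 mm up. The pawl's arm, 14 mm wide, runs 48 mm inward from the pivot (top 71 mm up when down) and rises behind the bar, 70 degrees from the stalk.
- wheel_center (a point): Point on the wheel's axis in its flat top face, 50 mm above the table. Dark steel wheel 200 mm across, 15 mm thick; 8 bright saw teeth 10 mm high on the outer 20 mm of its top, steep sides facing clockwise. A workpiece ring 84 mm across is clamped on its middle, top 76 mm above the table.
- pin0_top (a point): Top centre of an upright steel pin on the wheel, 12 mm across, 62 mm from the wheel's axis, 50 to 100 mm above the table. It turns with the wheel; four such pins stand 90 degrees apart. With joint wheel at 0, pin 0 lies 0.393 rad counter-clockwise from the fixture's x axis.
- pin1_top (a point): As pin 0, 90 degrees farther counter-clockwise.
- pin2_top (a point): As pin 0, 180 degrees farther.
- pin3_top (a point): As pin 0, 270 degrees farther counter-clockwise.
- ball_stand: Loose bystander: black stand, base 72 mm across, with a ball on a post, 131 mm high; origin under its centre. On the fixture's +x +y side.
- v_block: Loose bystander: steel V-block 58 by 44 by 36 mm; origin under its centre. On the fixture's -y side.
- ring_gauge: Loose bystander: thick steel ring 50 mm across, 18 mm high; origin under its centre. On the fixture's -x side.

How it is judged:
On the way, in this order (a step that is already met when the one before it is completed fails the run):
1. the pawl is tipped back, clear of the teeth, while the wheel is still in its first notch (value of joint pawl above 0.95 rad and value of joint wheel between -0.25 and 0.25 rad), for 0.2 s.
2. the wheel stands one notch back with the pawl still tipped back (value of joint pawl above 0.8 rad and value of joint wheel between -0.935 and -0.635 rad), for 0.2 s.
At the end, for the whole second after the job is handed in: The pawl is fully down (within 0.06 rad of its lower stop), the wheel stands at rest one notch back (within 0.15 rad of -0.785, the play of the pawl in the gap) (value of joint pawl below 0.06 rad and value of joint wheel between -0.935 and -0.635 rad and angular speed of wheel below 0.05 rad/s); the robot touches nothing.
It fails at once if the ball stand is lifted, carried or knocked more than 15 mm (distance of ball_stand from where it was at the start of the episode above 0.015 m).
It fails at once if the V-block is lifted, carried or knocked more than 15 mm (distance of v_block from where it was at the start of the episode above 0.015 m).
It fails at once if the ring gauge is lifted, carried or knocked more than 15 mm (distance of ring_gauge from where it was at the start of the episode above 0.015 m).
It fails at once if the wheel or its pins are gripped or forced (more than 30 N from the fingers) (contact force between the fingers and wheel above 30 N).
It fails at once if the pawl is gripped or forced (more than 30 N from the fingers) (contact force between the fingers and pawl above 30 N).
It also fails if it takes over 58 s, if anything falls off the work surface, if the arm or the gripper's body presses on something with over 40 N, if the wrist force passes 120 N, or if a joint passes its speed limit or range.

### The arm

A 7-joint arm with a two-finger parallel gripper is mounted at the origin on the work surface. World frame = base frame: x ahead of the robot, y to its left, z up, the work surface at z = 0. Lengths are in m, angles in rad, forces in N, time in s.
With the tool pointing down it reaches from about 0.425 to 0.875 m from the base axis. Payload 8.4 kg.
Tool frame: the origin (TCP) lies on the centre line of the jaws, within the pads' length; the fingertips stand 19 mm ahead of it and the grasp point (between the pads) is the TCP; z points along the fingers, y is the direction in which the jaws open and shut (so a half turn about z gives the same grasp; the last joint's range is limited). The gripper opens to 87 mm and grips with 3 to 60 N. Pads are 19 mm wide; open, the fingers measure 117 mm over their backs; the gripper's body (75 mm by 190 mm) begins 51 mm behind the grasp point.
Start: joints at [-1.22, 0.333, 0.04, 1.465, -0.013, 1.343, -0.059], TCP at [0.283, 0.585, 0.242] pointing down, gripper open.
Joint ranges: [-2.58, 2.58], [-0.38, 2.09], [-1.3, 1.39], [0.25, 2.4], [-1.5, 4.64], [0.08, 2.09], [-2.65, 2.65]. Speed limits (rad/s): [2.22, 2.22, 2.79, 2.79, 3.14, 3.14, 3.14].

### API

Orientations are given as a rotation vector (axis times angle).
In Python, from rig import env, solver, get_obs, cams, models gives the robot as it stands. The module is installed in compiled form; this text tells all that it offers. Calls block until the motion is done:
- env.move_to(position, orientation): joint-space move of the TCP to a pose.
- env.move_straight(position, rotation=None, speed=0.15, max_force=None): straight line of the TCP; rotation=None keeps the orientation; speed is the mean speed in m/s. With max_force (N) it stops when the force on the tool has changed by that much, and returns True; else False.
- env.goto_joints(angles): joint-space move.
- env.move_gripper(opening): finger opening in m; the grip force is fixed at half the most; returns when the fingers have stopped.
- env.sleep(seconds).
- solver.solve_ik(position, orientation): joint angles nearest the present ones, or None.
- get_obs(): the state.
- cams.read_camera(name): name is "scene" or "top"; returns (picture, depth): 480x640x3 uint8, blue, green, red; 480x640 float32, m along the optical axis (not along the pixel's ray), 0 where there is no reading.
- cams.camera_params(name): a dict with "camera_matrix" (3x3 intrinsics, pixels), "eye" and "attitude" of the camera in the world. Camera axes: x right, y up, looking along -z (the intrinsics and any distortion apply to the point x, -y, -z); pixel columns grow to the right and rows downward; lengths in m; the calibration is good to about 2 mm. A picture is of the moment at which its call begins. camera_params takes no time and is no camera call.
A pose or a line that the arm cannot do raises env.MotionError and nothing moves.
- env.sign_off(): hands the job in, once; it reports no verdict.
Trained networks look in the newest picture that a camera, given by its name, has taken for a name from the list of things; names that differ only in an ending like _2 or _b are one class to them, and where a whole thing is asked for, a point or a joint stands for the part that bears it (a point fixed in the world has none). Each returns a list of dicts, best first, with "conf" (0 to 1); they miss things now and then, are a little off and sometimes report something else, mostly with a low value. They report only what shows in the picture. A call takes as long as a camera call.
- models.silhouettes(camera, label): "pixels" (480x640 bool, what is visible of it).
- models.spot_point(camera, label): "position" ([x, y, z] in m, in the coordinates of the camera as it stood for that picture, good to about 4 mm: a listed point, or the origin of a listed thing).
The state is a dict: "t": time; "joint_positions": joint angles; "qvel": joint speeds; "tau": joint torques, N m; "ee_pos": TCP position; "tool_rot": TCP orientation; "wrist_force": force on the tool from outside, world axes, zero at the start; "wrist_torque": the same for the moment, N m; "opening": finger opening in m.
Only numpy, scipy, OpenCV 4.12 (cv2) and the standard library are available. Lean on these libraries where they do the work, as an engineer would, in place of code of your own. Each camera call takes 0.05 s, during which the arm holds its last target.

## Working session

There is one attempt and no reset: what is moved stays moved. The work goes in short steps, each a Python script; the robot and the scene stay as the last script left them, time stands still between calls to the robot, and variables do not carry over. Pictures are saved under pics/ and viewed, and the job is handed in when it is done.

```bash
mkdir -p pics; cat > h.py <<'E'
import numpy as np, cv2
from scipy.spatial.transform import Rotation as R
from rig import env, solver, get_obs, cams, models
def cam(n):
    p=cams.camera_params(n); A=np.array(p["attitude"],float)
    M=A if A.shape==(3,3) else R.from_rotvec(A).as_matrix() if A.size==3 else None
    return np.array(p["camera_matrix"]),np.array(p["eye"]),M,p
def toworld(n,v):
    K,e,M,_=cam(n); return e+M@np.array(v)
def proj(n,w):
    K,e,M,_=cam(n); c=M.T@(np.array(w)-e); q=K@np.array([c[0],-c[1],-c[2]]); return q[:2]/q[2]
E
python3 - <<'E'
from h import *
for n in ("scene","top"):
    print(cams.camera_params(n))
    im,d=cams.read_camera(n); cv2.imwrite(f"pics/{n}0.png",im)
    for l in ["fixture","thumb_bar","wheel_center","pin0_top","pin1_top","pin2_top","pin3_top","ball_stand","v_block","ring_gauge"]:
        for r in models.spot_point(n,l)[:4]:
            try: print(n,l,round(r["conf"],2),np.round(toworld(n,r["position"]),4))
            except Exception as ex: print(l,r,ex)
o=get_obs();print(o["t"],o["ee_pos"],o["tool_rot"],o["opening"])
E
```

```text
{'camera_matrix': array([[535.26792239,   0.        , 322.45271109],
       [  0.        , 535.26792239, 238.95817623],
       [  0.        ,   0.        ,   1.        ]]), 'eye': array([1.14898593, 0.16442866, 0.88817116]), 'attitude': array([0.44961738, 0.62721295, 1.8456379 ])}
scene fixture 0.9 [0.5445 0.0453 0.0049]
scene thumb_bar 0.94 [0.5733 0.1542 0.1063]
scene wheel_center 0.97 [0.5448 0.0466 0.0473]
scene pin0_top 0.73 [0.6084 0.0457 0.1   ]
scene pin0_top 0.43 [0.5761 0.1546 0.1068]
scene pin1_top 0.25 [0.7506 0.1075 0.0009]
scene pin2_top 0.86 [0.4856 0.0425 0.1025]
scene ball_stand 0.59 [0.7469 0.1055 0.0014]
scene v_block 0.55 [ 0.4691 -0.1053  0.001 ]
scene v_block 0.16 [0.5477 0.0435 0.0471]
scene ring_gauge 0.98 [ 4.189e-01  1.360e-01 -2.000e-04]
{'camera_matrix': array([[453.85435431,   0.        , 323.74790619],
       [  0.        , 453.85435431, 240.96050026],
       [  0.        ,   0.        ,   1.        ]]), 'eye': array([ 0.45560569, -0.04983756,  0.92964942]), 'attitude': array([ 0.07914898, -0.06846042, -1.59761746])}
top fixture 0.64 [0.5439 0.048  0.0533]
top thumb_bar 0.89 [0.5715 0.156  0.112 ]
top thumb_bar 0.38 [5.488e-01 4.850e-02 2.000e-04]
top wheel_center 0.95 [0.5433 0.0487 0.0528]
top pin0_top 0.95 [0.608  0.0496 0.1025]
top pin1_top 0.7 [0.5441 0.109  0.1007]
top pin2_top 0.71 [0.4825 0.0439 0.0999]
top pin3_top 0.94 [ 0.5504 -0.018   0.1047]
top ball_stand 0.61 [ 0.7516  0.1103 -0.0019]
top v_block 0.85 [ 0.4728 -0.104  -0.0023]
top ring_gauge 0.77 [0.4234 0.1441 0.0014]
1.1 [0.28264357 0.58531504 0.24155672] [ 7.00718425e-01  3.06242637e+00 -3.28892438e-05] 0.0864392950929748
```

View pics/scene0.png

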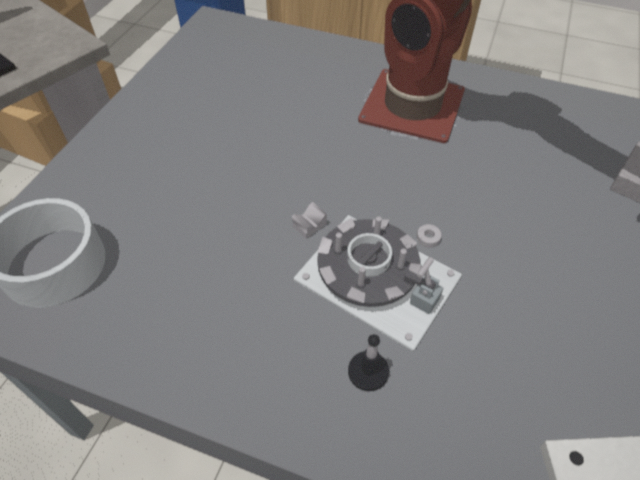

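View pics/top0.png

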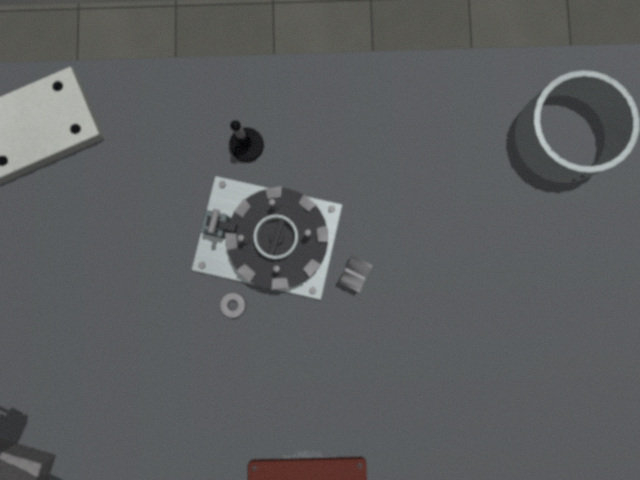

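The scene view shows the wheel at about (370,262) with the pawl and bar at about (425,280). The ball stand is at (370,368), the ring gauge at (430,234) and the V-block at (312,217). The top view agrees: plate corners near (217,178), (342,206), (321,299) and (193,270), with the bar at (213,224). I'll refine the yaw from the plate and check the cheek heights.

```bash
python3 - <<'E'
from h import *
im,d=cams.read_camera("top"); K,e,M,_=cam("top")
m=models.silhouettes("top","fixture")[0]; px=m["pixels"]; print(m["conf"],px.sum())
v,u=np.mgrid[:480,:640]
P=e+(np.stack([(u-K[0,2])*d/K[0,0],-(v-K[1,2])*d/K[1,1],-d],-1))@M.T
near=(abs(P[...,0]-.545)<.25)&(abs(P[...,1]-.05)<.25)&(d>0)
pl=near&(P[...,2]>.006)&(P[...,2]<.018)&(im.min(-1)>120)
print(pl.sum())
pl8=cv2.morphologyEx(pl.astype(np.uint8),cv2.MORPH_OPEN,np.ones((3,3)))
q=P[pl8>0][:,:2].astype(np.float32)
rc=cv2.minAreaRect(q*1000); print(rc)
# wheel/teeth disc: z .045-.064
wd=near&(P[...,2]>.044)&(P[...,2]<.056); print("wheel circ",cv2.minEnclosingCircle((P[wd][:,:2]*1000).astype(np.float32)))
yaw=-.255;c=np.array([.544,.0475]);Rm=np.array([[np.cos(yaw),np.sin(yaw)],[-np.sin(yaw),np.cos(yaw)]])
F=(P[...,:2]-c)@Rm.T
s=near&(F[...,1]>.07)&(F[...,1]<.2)&(abs(F[...,0])<.05)&(P[...,2]>.062)
for a in np.argwhere(s): print(a,np.round(F[tuple(a)]*1000).astype(int),round(1000*P[tuple(a)][2]),end=";")
c4=im[150:320,170:370]; cv2.imwrite("pics/crop.png",cv2.resize(c4,None,fx=4,fy=3.5,interpolation=cv2.INTER_CUBIC))
i2,_=cams.read_camera("scene");cv2.imwrite("pics/crop2.png",cv2.resize(i2[200:350,280:470],None,fx=4,fy=4,interpolation=cv2.INTER_CUBIC))
E
```

```text
0.89 12917
3931
((554.932373046875, 71.15742492675781), (269.77252197265625, 199.75375366210938), 75.63638305664062)
wheel circ ((602.2781372070312, 62.878578186035156), 155.59219360351562)
[208 213] [ 26 118] 113;[208 214] [ 26 114] 118;[208 215] [ 26 113] 117;[209 213] [ 24 116] 115;[209 214] [ 24 115] 114;[209 215] [ 24 112] 119;[209 216] [ 24 110] 119;[209 217] [ 25 108] 120;[209 218] [ 25 107] 117;[210 213] [ 22 116] 114;[210 214] [ 22 114] 117;[210 215] [ 23 112] 116;[210 216] [ 23 111] 116;[210 217] [ 24 109] 115;[210 218] [ 24 107] 116;[210 219] [ 24 105] 115;[211 213] [ 20 115] 116;[211 214] [ 20 113] 119;[211 215] [ 21 111] 117;[211 216] [ 21 110] 116;[211 217] [ 22 108] 116;[211 218] [ 22 107] 113;[212 206] [ 19 139] 78;[212 207] [ 20 138] 76;[212 208] [ 20 136] 75;[212 211] [ 22 132] 68;[212 212] [ 18 117] 115;[212 213] [ 18 115] 117;[212 214] [ 18 112] 119;[212 215] [ 19 111] 119;[212 216] [ 19 109] 118;[212 217] [ 20 108] 116;[212 218] [ 21 108] 110;[213 206] [ 17 139] 76;[213 207] [ 18 137] 76;[213 208] [ 18 135] 77;[213 209] [ 18 133] 77;[213 210] [ 19 132] 74;[213 21
[... 7685 characters left out ...]
9 230] [-2 88] 72;[229 231] [-1 86] 71;[229 232] [-1 84] 70;[229 233] [-1 82] 71;[229 234] [ 0 81] 68;[230 207] [-14 131] 69;[230 208] [-16 116] 113;[230 209] [-15 114] 116;[230 210] [-15 112] 116;[230 211] [-15 110] 117;[230 212] [-14 109] 114;[230 213] [-14 107] 114;[230 214] [-13 106] 111;[230 215] [-10 117] 64;[230 229] [-4 91] 62;[230 230] [-4 88] 67;[230 231] [-3 86] 70;[230 232] [-3 84] 69;[230 233] [-2 82] 69;[230 234] [-2 81] 68;[231 208] [-18 115] 116;[231 209] [-17 113] 119;[231 210] [-17 112] 116;[231 211] [-16 109] 118;[231 212] [-16 109] 114;[231 213] [-15 107] 115;[232 211] [-18 111] 110;[232 212] [-18 108] 114;[232 213] [-17 106] 114;[233 231] [-8 86] 62;[233 233] [-8 82] 63;
```

View pics/crop2.png

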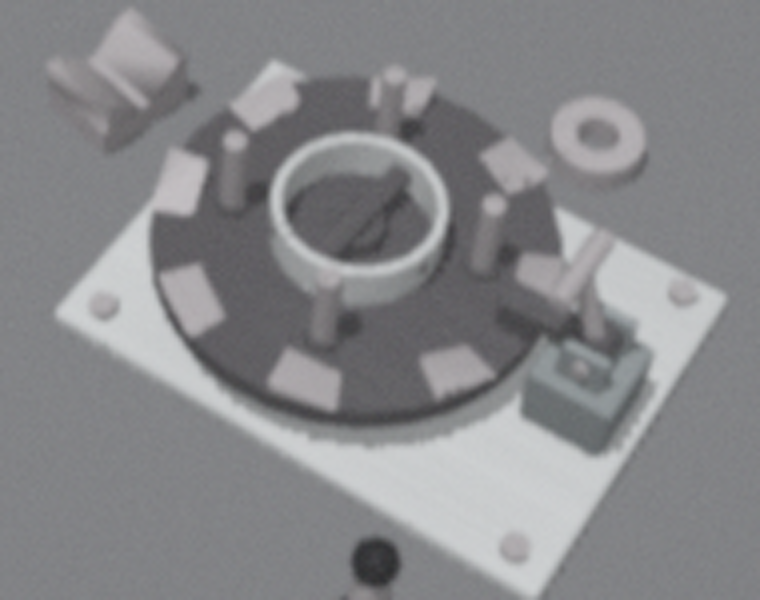

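View pics/crop.png

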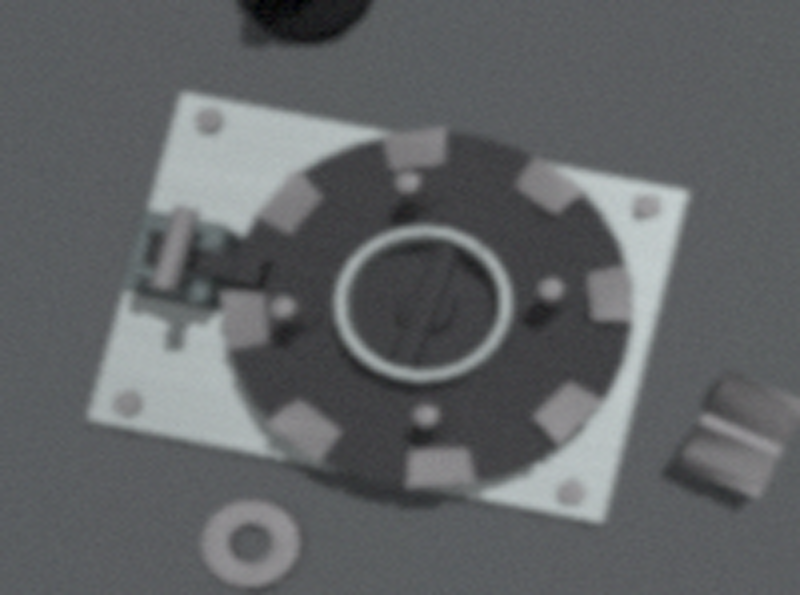

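The plate fit gives a yaw of -0.2507. The wheel axis is at about (0.547, 0.0465) and the cheeks are about 78 mm high. Next I'll push the bar's +x end outward, clear of the arm.

```bash
cat >> h.py <<'E'
YAW=-.2507; C=np.array([.547,.0465])
ex=np.array([np.cos(YAW),np.sin(YAW),0]); ey=np.array([-np.sin(YAW),np.cos(YAW),0])
ez=np.array([0,0,-1.]); ROT=R.from_matrix(np.stack([np.cross(ey,ez),ey,ez],1)).as_rotvec()
def pt(x,y,tip): return np.r_[C,0]+x/1e3*ex+y/1e3*ey+np.array([0,0,(tip+19)/1e3])
def infix(w): w=np.array(w)-np.r_[C,0]; return np.round([w@ex*1e3,w@ey*1e3,w[2]*1e3],1)
def look(tag):
    for n in ("top","scene"):
        im,d=cams.read_camera(n); cv2.imwrite(f"pics/{n}_{tag}.png",cv2.resize(im[150:320,170:370] if n=="top" else im[200:350,280:470],None,fx=4,fy=3.5))
        for l in ["thumb_bar","pin0_top","pin1_top","pin2_top","pin3_top"]:
            r=models.spot_point(n,l)
            if r: f=infix(toworld(n,r[0]["position"])); print(n,l,round(r[0]["conf"],2),f,round(float(np.arctan2(f[1],f[0])),3))
def st(): o=get_obs(); print("t",round(o["t"],2),"F",np.round(o["wrist_force"],1),infix(o["ee_pos"]))
E
python3 - <<'E'
from h import *
env.move_gripper(0.0)
env.move_to(pt(20.5,82,150),ROT)
st()
env.move_straight(pt(20.5,82,93),speed=.1,max_force=10); st()
print(env.move_straight(pt(20.5,137,93),speed=.05,max_force=10)); st()
look("a")
E
```

```text
t 4.79 F [ 0.1 -0.4  0.8] [ 20.   83.3 169. ]
t 5.51 F [ 0.1 -0.4  0.8] [ 20.8  82.1 112.4]
False
t 6.76 F [0.1 0.9 0.4] [ 20.6 136.6 112. ]
top thumb_bar 0.63 [  1.2 156.3 105.3] 1.563
top pin0_top 0.64 [ 60.8  18.6 101.6] 0.297
top pin1_top 0.66 [-19.1  61.6  96.9] 1.871
top pin3_top 0.66 [-144.7   62.5    2.5] 2.734
scene thumb_bar 0.56 [ -2.  160.7  98. ] 1.583
scene pin0_top 0.69 [ 62.7  17.5 101.6] 0.272
scene pin1_top 0.71 [-16.4  52.3  98.6] 1.875
scene pin2_top 0.67 [-57.4 -19.2 102.2] -2.819
scene pin3_top 0.73 [ 20.6 -59.2  97.4] -1.236
```

```bash
python3 - <<'E'
from h import *
print(env.move_straight(pt(20.5,141,93),speed=.03,max_force=6)); st()
env.move_straight(pt(20.5,125,93),speed=.1)
env.move_straight(pt(20.5,125,140),speed=.15)
env.move_straight(pt(60,58,140),speed=.2); st()
look("b")
E
```

```text
False
t 7.64 F [-0.4  0.3 -0.8] [ 20.4 141.4 112. ]
t 8.96 F [-0.3  0.1  0.3] [ 59.7  57.4 158. ]
top pin0_top 0.86 [62.4 17.2 98.6] 0.269
top pin1_top 0.55 [-16.9  61.2  99.9] 1.84
top pin2_top 0.8 [-61.1 -19.9  99.2] -2.827
top pin3_top 0.56 [ 19.7 -58.6 100.9] -1.246
scene thumb_bar 0.58 [ -0.8 160.9  97.7] 1.576
scene pin0_top 0.68 [ 61.1  19.5 100.8] 0.309
scene pin1_top 0.81 [-17.7  55.   99.9] 1.882
scene pin3_top 0.69 [ 22.3 -61.7 100.4] -1.224
```

View pics/scene_b.png

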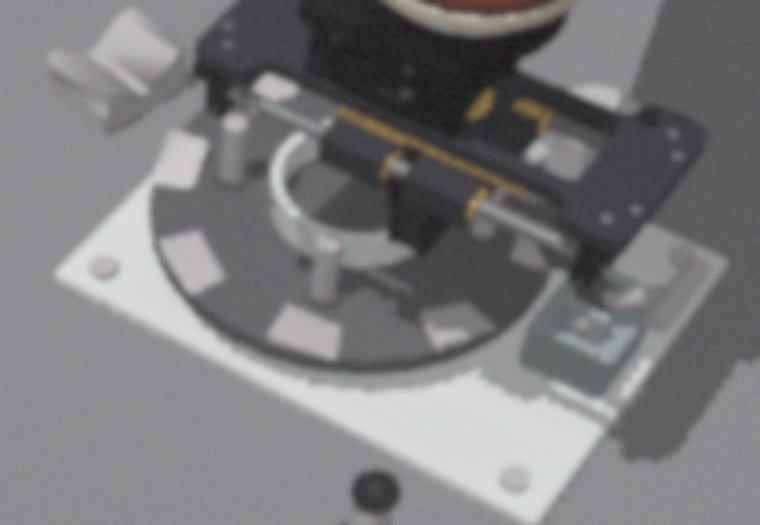

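In the scene crop the bar lies tipped back at about (680,280), and the networks put it 161 mm out, so step 1 is met. Next I'll push pin 0 back along the fixture's -y.

```bash
python3 - <<'E'
from h import *
env.move_straight(pt(60,58,80),speed=.1,max_force=10); st()
print(env.move_straight(pt(60,-2,80),speed=.04,max_force=14)); st()
env.sleep(.3)
env.move_straight(pt(60,15,80),speed=.1)
env.move_straight(pt(60,15,140),speed=.15)
env.move_straight(pt(12,195,140),speed=.25);st()
look("c")
E
```

```text
t 10.31 F [ 0.2 -0.3  0.9] [60.3 58.  99.4]
False
t 11.96 F [1.1 2.8 1.8] [59.8 -2.1 98.8]
t 14.02 F [ 1.3 -0.5 -0.5] [ 12.9 192.7 158.6]
top thumb_bar 0.78 [ -0.7 158.5 106. ] 1.575
top pin0_top 0.64 [ 63.8 -17.3 102.7] -0.265
top pin1_top 0.55 [17.8 61.9 99.8] 1.291
top pin2_top 0.72 [-60.4  17.4 100.9] 2.861
scene thumb_bar 0.69 [  0.9 163.2  98.7] 1.565
scene pin0_top 0.93 [ 62.8 -20.  101.8] -0.308
scene pin1_top 0.86 [ 17.7  56.6 102.5] 1.268
scene pin2_top 0.88 [-58.8  15.3 102.2] 2.887
scene pin3_top 0.65 [-13.1 -65.2  98.7] -1.769
```

View pics/scene_c.png

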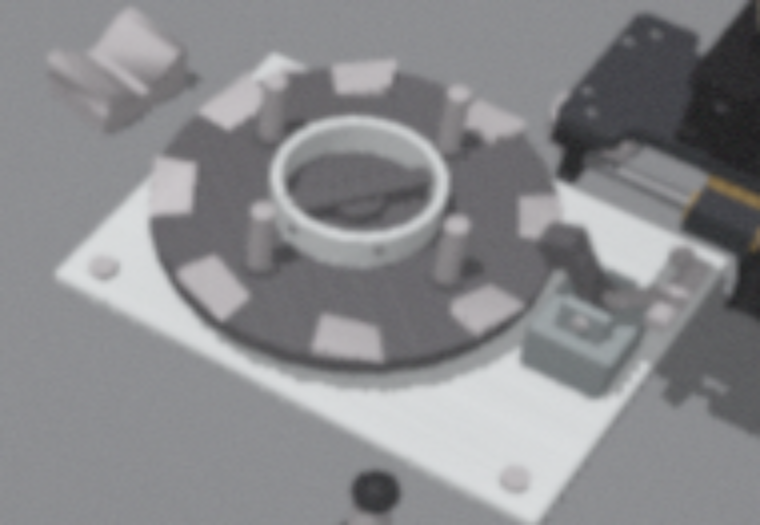

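View pics/top_c.png

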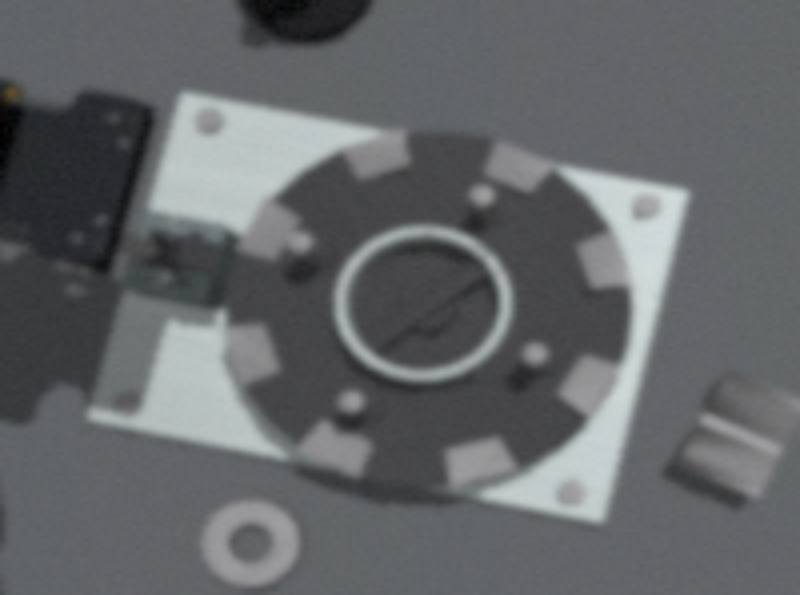

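The bar is still tipped back at 160 mm out, with the nose raised at (570,250) in the scene crop. The wheel has only reached about -0.66, so it needs about 7 mm more push.

```bash
python3 - <<'E'
from h import *
env.move_straight(pt(60,20,140),speed=.25)
env.move_straight(pt(60,20,80),speed=.15,max_force=10); st()
print(env.move_straight(pt(60,-9,80),speed=.03,max_force=14)); st()
env.sleep(.3)
env.move_straight(pt(60,8,80),speed=.1)
env.move_straight(pt(60,8,140),speed=.15)
env.move_straight(pt(12,195,140),speed=.25);st()
look("d"); look("d")
E
```

```text
t 16.04 F [0.6 0.9 0.4] [60.  20.9 99.3]
False
t 17.16 F [-1.8  4.5  0.9] [59.6 -8.4 98.9]
t 19.25 F [ 0.4 -0.7  0. ] [ 12.9 192.7 158.6]
top thumb_bar 0.49 [ -2.3 154.7 103.6] 1.586
top pin0_top 0.87 [ 59.4 -24.4 104.6] -0.39
top pin1_top 0.63 [ 21.6  59.2 103.7] 1.221
top pin2_top 0.92 [-59.   18.9  98.7] 2.832
top pin3_top 0.92 [-22.7 -62.4 102.8] -1.92
scene thumb_bar 0.98 [ -2.2 161.   99.6] 1.584
scene pin0_top 0.95 [ 59.9 -24.3 101.2] -0.385
scene pin1_top 0.86 [25.6 51.6 99.8] 1.11
scene pin2_top 0.59 [-57.3  21.5 101.2] 2.783
scene pin3_top 0.78 [-20.4 -62.5 101.1] -1.886
top thumb_bar 0.61 [ -1.  157.  104.4] 1.577
top pin0_top 0.65 [ 56.7 -23.  103.6] -0.385
top pin1_top 0.59 [ 24.7  60.5 100.3] 1.183
top pin2_top 0.63 [-58.5  23.8  97.4] 2.755
top pin3_top 0.9 [-21.2 -55.4 104. ] -1.936
scene thumb_bar 0.62 [  1.1 162.2  99.8] 1.564
scene pin0_top 0.6 [ 62.3 -26.6  96.3] -0.404
scene pin1_top 0.78 [ 18.8  52.6 100.3] 1.228
scene pin2_top 0.73 [-58.6  19.4  99.6] 2.822
scene pin3_top 0.75 [-20.6 -61.   98.5] -1.896
```

The wheel is now at about -0.76 (mean of 16 pin readings) with the pawl still back. Next I'll push the bar inward.

```bash
python3 - <<'E'
from h import *
env.move_straight(pt(12,195,92),speed=.1,max_force=8); st()
print(env.move_straight(pt(12,146,92),speed=.05,max_force=8)); st()
env.sleep(.3)
env.move_straight(pt(12,175,92),speed=.1)
env.move_straight(pt(12,195,160),speed=.15)
env.move_straight(pt(12,260,200),speed=.25);st()
look("e")
E
```

```text
t 21.08 F [ 0.   0.7 -0.3] [ 12.2 195.  111.2]
False
t 22.22 F [-0.6 -0.5 -0.5] [ 11.9 146.4 110.9]
t 24.04 F [ 0.3 -0.7 -0.3] [ 11.6 260.  217.7]
top thumb_bar 0.71 [  0.9 108.7 110.6] 1.563
top pin0_top 0.8 [ 60.1 -21.  102.9] -0.336
top pin1_top 0.86 [ 23.9  59.3 103.4] 1.188
top pin2_top 0.64 [-59.1  20.6 101.4] 2.806
top pin3_top 0.66 [-23.4 -58.9 102.6] -1.949
scene thumb_bar 0.75 [ -0.6 113.  108.6] 1.576
scene pin0_top 0.74 [ 61.5 -23.2 101.9] -0.361
scene pin1_top 0.68 [ 25.4  51.5 101.2] 1.113
scene pin2_top 0.59 [-60.1  22.5 100.8] 2.783
scene pin3_top 0.56 [-17.2 -59.3 101.8] -1.853
```

View pics/scene_e.png

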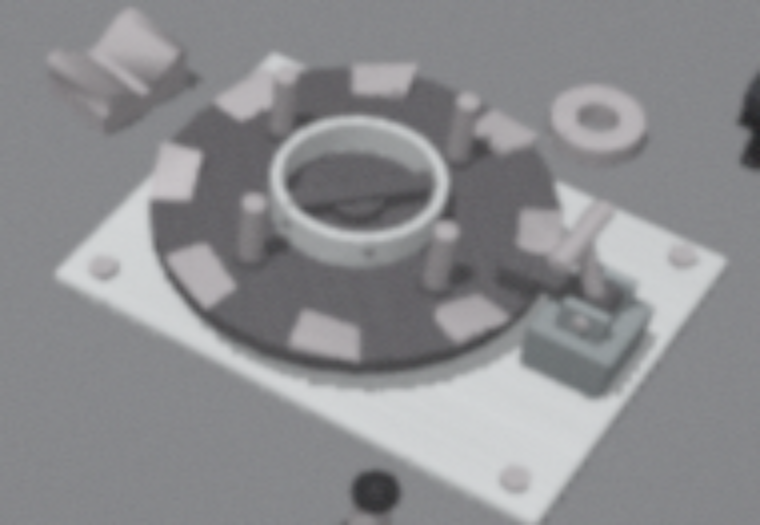

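View pics/top_e.png

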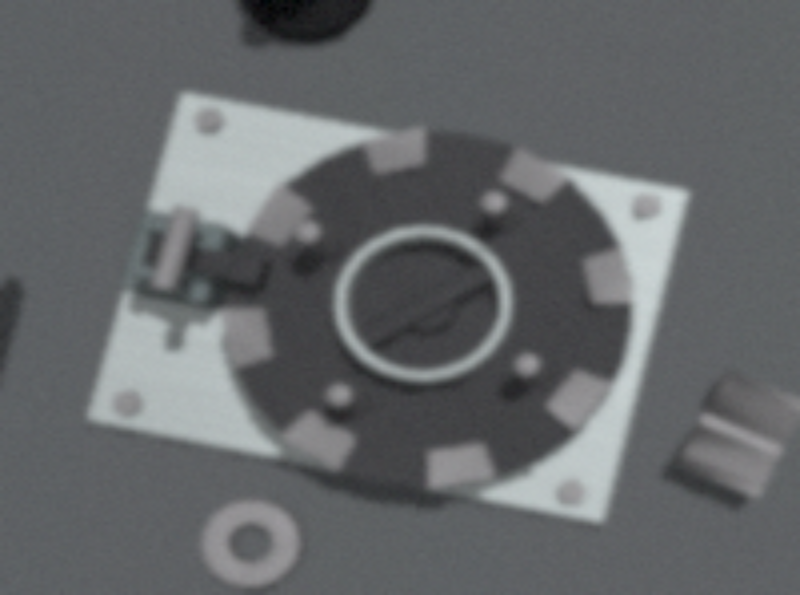

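The pawl looks down between two teeth, with the arm at (240,270) and the bar at (177,247) in the top crop. I'll confirm with the depth along the arm, since seated means about 71 mm along its whole length.

```bash
python3 - <<'E'
from h import *
K,e,M,_=cam("top"); v,u=np.mgrid[:480,:640]
for k in range(2):
    im,d=cams.read_camera("top")
    P=e+(np.stack([(u-K[0,2])*d/K[0,0],-(v-K[1,2])*d/K[1,1],-d],-1))@M.T
    w=P-np.r_[C,0];X=w@ex*1e3;Y=w@ey*1e3;Z=P[...,2]*1e3
    for a,b in((80,86),(86,92),(92,98),(98,104),(104,112)):
        s=(Y>a)&(Y<b)&(abs(X)<5)&(Z>55)&(Z<100); print(a,b,s.sum(),round(float(Z[s].mean()),1),end=" | ")
    s=(Z>104)&(abs(X)<22)&(Y>90)&(Y<135); print("bar",Y[s].mean(),Z[s].mean(),X[s].min(),X[s].max())
for l in ("ball_stand","v_block","ring_gauge"):
    for r in models.spot_point("top",l)[:1]: print(l,toworld("top",r["position"]).round(3))
E
```

```text
80 86 23 67.2 | 86 92 18 70.5 | 92 98 16 71.0 | 98 104 16 70.5 | 104 112 24 71.2 | bar 111.00203709537995 116.08422428972469 -20.478242220561434 21.9604561204826
80 86 24 67.7 | 86 92 15 70.6 | 92 98 18 70.7 | 98 104 16 71.6 | 104 112 20 71.5 | bar 111.10412522620612 115.78122409403363 -20.3675357220882 21.850907276020138
v_block [ 0.472 -0.1    0.002]
ring_gauge [0.422 0.14  0.003]
```

The arm is level at 71 mm, so the pawl is fully seated. The V-block and ring gauge haven't moved, and the ball stand shows unmoved in the pictures.

```bash
python3 - <<'E'
from h import *
st(); env.sign_off()
E
```

```text
t 24.89 F [-0.7  0.2  0.2] [ 12. 260. 219.]
the job is handed in; nothing more can be done
```

The wheel is back one notch with the pawl fully seated in the next gap, and I handed the job in at 24.9 s. With closed fingertips I tipped the pawl back by its thumb bar, pushed pin 0 clockwise, then tipped the pawl back in.

**Wheel:** the first push stopped short at about -0.66, so I pushed about 7 mm further with the pawl still tipped back. That left the wheel at about -0.76 (mean of 16 pin readings). The single readings after the pawl dropped scatter between about -0.68 and -0.85, against a target of -0.785 ± 0.15.

**Pawl:** the last depth check shows its arm level at about 71 mm (67 mm right at the tip edge) and the bar 111 mm out, which is fully down.

**Forces:** readings between moves stayed under about 5 N at the wrist, and no force limit tripped.

**Bystanders:** the V-block and ring gauge read within about 4 mm of their starting places. The network missed the ball stand in the last picture; by eye it stands where it was in the images.

The arm was clear of everything when I handed in.

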